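# Gauge a mortar prism and hold the measuring lever

## Robot

A 7-joint arm with a two-finger parallel gripper is mounted at the origin on the work surface. World frame = base frame: x ahead of the robot, y to its left, z up, the work surface at z = 0. Lengths are in m, angles in rad, forces in N, time in s.
With the tool pointing down it reaches from about 0.425 to 0.925 m from the base axis. Payload 6.8 kg.
Tool frame: the origin (TCP) lies midway between the tips of the shut fingers; the grasp point (between the pads) lies 19 mm behind it; z points along the fingers, y is the line along which they close (so a half turn about z gives the same grasp; the last joint's range is limited). The gripper opens to 88 mm and grips with 3 to 60 N. Pads are 20 mm wide; open, the fingers measure 115 mm over their backs; the gripper's body (75 mm by 178 mm) begins 61 mm behind the grasp point.
Start: joints at [-1.413, 0.477, 0.022, 1.555, -0.011, 1.109, -0.083], TCP at [0.177, 0.651, 0.192] pointing down, gripper open.
Joint ranges: [-2.96, 2.96], [-0.34, 2.1], [-1.41, 1.46], [0.24, 2.44], [-1.37, 4.51], [0.17, 1.92], [-2.96, 2.96]. Speed limits (rad/s): [2.39, 2.39, 3.14, 3.14, 3.14, 3.14, 3.14].

## Interface

Orientations are given as a unit quaternion [x, y, z, w].
In Python, from workcell import r, imaging gives the robot as it stands.
- The arm moves only by the tool move_arm, never from a script. Its argument "series" is a list that holds one entry, the list of rows, each a list of 7 numbers: the shift along the tool's x, y, z in units of 100 mm (1.0 is 100 mm), then the turn, a rotation vector about the tool's x, y, z in units of 360 degrees (1.0 is 360 degrees), then the closure, from -1 (fully open) to 1 (shut). A call has 1 to 20 rows; each row is the pose to reach, as a shift and turn from the pose commanded when the call began, along the tool's axes at that moment, turning the shorter way round; what a row does not reach only later rows make up. A row lasts 1/12 s, in which the tool goes at most 41.7 mm and 7.16 degrees, less where a joint would pass 70% of its speed; a pose out of reach is approached as far as the arm can. A call with a number of a shift or a turn outside -1 to 1 is refused whole. A call with a gripper value outside its range is refused whole. The fingers move at their own pace and stop on an object; the grip force is fixed at half the most. Time passes only in rows, so rows that repeat a pose let the fingers close. It gives the time, the measured TCP pose, the force, the opening and the grip force at its end, in the units of the state.
- r.get_state(): the state, without advancing time (a new reading comes with each control period).
- imaging.snapshot(name): name is "scene" or "side" or "wrist"; returns a dict with "img" (384x512x3 uint8, red, green, blue), "fx", "fy", "cx", "cy" (pixels), "R" (3x3) and "t" (3): a world point X has camera coordinates R X + t; the wrist camera has in their place "mount" (4x4, takes a point from camera to tool coordinates, whose origin is the TCP and whose axes are the flange's). Camera axes: x right, y down, z forward; pixel columns grow to the right and rows downward; lengths in m; the calibration is good to about 2 mm. A picture is of the moment at which its call begins: read the wrist's pose just before it. There is no depth.
- r.job_done(): hands the job in; it is judged then, once.
The state is a dict: "time_s": time; "joint_pos": joint angles; "qd": joint speeds; "joint_efforts": joint torques, N m; "ee_pos": TCP position; "eef_rot": TCP orientation; "ft_force": force on the tool from outside, world axes, zero at the start; "wrist_torque": the same for the moment, N m; "width": finger opening in m; "grasp_force": force on a finger pad.
Only numpy, scipy, OpenCV 4.12 (cv2) and the standard library are available. Lean on these libraries where they do the work, as an engineer would, in place of code of your own. Each camera call takes 0.05 s, during which the arm holds its last target. There are 200 camera calls.

## Task

Measure the mortar prism lying in the length comparator: slide the jaw shut so that it pushes the prism against the gauge tip, until the red needle of the gauge dial stands in the green sector, and let go of the jaw there. Then press the yellow pad of the hold-to-measure lever down with the gripper until the needle of its own dial is in the green too, and finish still holding it there, prism still gripped; do not run either the gauge or the lever to the end of its travel, and leave the other things on the bench alone.

Things in the scene. Friction and masses are not known exactly. Their poses are not given: they have to be found in the camera images.
- comparator: Fixed bench comparator, grey base 100 x 410 mm, steel bed top 30 mm above the table. Origin: centre of its underside, z up; y runs along the bed from the blue jaw (-y end) to the gauge (+y end). Two fences 16 mm high, 43.5 mm apart, guide the prism. Gauge: blue block 66 x 42 mm centred at y = +170 mm, on it a white dial 64 mm wide, face up, top 103 mm above the table: red needle, green sector
- prism: The prism to measure: loose brown mortar bar 40 x 160 x 40 mm, about 0.55 kg, lying in the bed along the comparator's y between jaw and gauge tip, touching neither at the start, on slippery strips (friction about 0.1). Origin: centre of its underside; its y axis is the long one, z up (ends at y = -80 and +80 mm)
- jaw: Sliding jaw: blue saddle 72 mm wide, steel face towards the prism, black upright knob 24 mm in diameter on top. Origin: on the bed (30 mm above the table) in the plane of its face; y as the comparator. Saddle 4 to 54 mm behind the face, its top 75 mm above the table; the knob stands 29 mm behind the face, from 78 to 114 mm above the table
- jaw_knob (a point): Centre of the top of the jaw's black knob, 114 mm above the table
- jaw_face (a point): Centre of the jaw's steel face, which meets the prism's -y end; 50 mm above the table
- jaw_slide (a joint): Jaw position in m: 0 fully open, grows as it slides along the comparator's +y towards the gauge, up to 0.100. Sliding friction about 7 N holds it where it is left, also against the gauge spring
- gauge: The gauge's spring-loaded brass-tipped plunger, 10 mm in diameter (tip 15 mm), along the comparator's y, 50 mm above the table; origin at its tip
- gauge_tip (a point): The tip of the gauge plunger, which meets the prism's +y end; pushed in, it moves along the comparator's +y
- gauge_travel (a joint): How far the gauge plunger is pushed in, in m: 0 free, 0.016 at its end. The needle turns 270 degrees clockwise (seen from above) over this travel; the green sector is 0.004 to 0.011. Spring 1 N at first, 300 N/m
- lever_base: Fixed base of the hold-to-measure lever, grey plate 210 x 85 x 12 mm, on either side of the comparator. Origin: centre of its underside; x runs from the pad end (-x) to the pivot end (+x), where an aluminium bracket carries a white dial 64 mm wide, face up (centre at x = +75 mm, top 103 mm above the table): red needle, green sector
- lever: The lever: steel bar with a round yellow pad, 34 mm in diameter, 18 mm thick. Origin on its pivot (x = +70 mm in the base's frame, 65 mm above the table); the pad is 130 mm from the pivot towards the base's -x; it swings downward against a return spring
- lever_pad (a point): Centre of the top of the yellow pad, 77 mm above the table at rest
- lever_travel (a joint): How far the lever is pressed, in rad: 0 at rest, 0.23 at its end (pad 30 mm down). Its dial's needle turns 270 degrees clockwise over this; the green sector is 0.085 to 0.16, that is the pad 11 to 21 mm below rest. Force on the pad about 3 N at first, 8 N at 16 mm, 12 N at the end; springs back when let go
- mould: bystander, fixed: empty steel two-gang mould 190 x 120 x 48 mm; origin centre of its underside
- spare_a: bystander: loose brown mortar prism 160 x 40 x 40 mm on the white board beyond the comparator; origin = centre of its underside. Leave it where it is
- spare_b: bystander: loose grey mortar prism 160 x 40 x 40 mm on the white board beyond the comparator; origin = centre of its underside. Leave it where it is
- spare_c: bystander: loose brown mortar prism 160 x 40 x 40 mm on the white board beyond the comparator; origin = centre of its underside. Leave it where it is
- marker: bystander: loose blue marker pen, 135 mm long, 16 mm thick; origin = centre of its underside. Leave it where it is
- brush: bystander: loose brush with a wooden handle, 200 mm long; origin = centre of its underside. Leave it where it is
- jar: bystander: loose jar with a white cap, 70 mm wide, 100 mm tall; origin = centre of its underside. Leave it where it is
There are look-alikes about, which are no part of the job. Leave any pink look-alike of the prism alone. Leave any orange look-alike of the lever_base alone.

How it is judged:
On the way, in this order (a step that is already met when the one before it is completed fails the run):
1. the jaw has pushed the prism against the gauge tip and the gauge needle stands in the green (4 to 11 mm) (value of joint gauge_travel between 0.004 and 0.011 m and contact force between each of jaw, gauge and prism above 0.5 N), for 0.2 s.
2. the lever is pressed into its green (0.085 to 0.16 rad) by the gripper (value of joint lever_travel between 0.085 and 0.16 rad and contact force between the fingers and lever above 2 N), for 0.2 s.
At the end, for the whole second after the job is handed in: The robot is holding the lever with its fingers (more than 3 N) steady at 0.085 to 0.16 rad; the prism lies flat in the bed between jaw and gauge tip, both pressing on it (over 0.5 N), with the gauge at 4 to 11 mm; jaw and prism no longer touched by the robot (all of step 1 and x of prism in the frame of comparator between -0.006 and 0.006 m and z of prism in the frame of comparator below 0.034 m and angle between prism's own z axis and vertical below 0.06 rad and value of joint lever_travel between 0.085 and 0.16 rad and velocity of joint lever_travel between -0.1 and 0.1 rad/s and linear speed of prism below 0.01 m/s and contact force between the fingers and lever above 3 N and contact force between each of the arm, the fingers and jaw below 0.5 N and contact force between each of the arm, the fingers and prism below 0.5 N); the arm keeps its last pose, push and grip.
It fails at once if the gauge was run to the end of its travel (value of joint gauge_travel above 0.0152 m).
It fails at once if the lever was run to the end of its travel (value of joint lever_travel above 0.22 rad).
It fails at once if a bystander (spare prism, marker, brush or jar) was moved more than 30 mm (distance of any of spare_a, spare_b, spare_c, marker, brush, jar from where it was at the start of the episode above 0.03 m).
It also fails if it takes over 48 s, if anything falls off the work surface, if the arm or the gripper's body presses on something with over 40 N, if the wrist force passes 120 N, or if a joint passes its speed limit or range.

## Working session

There is one attempt and no reset: what is moved stays moved. The work goes in short steps, Python scripts to look and compute and a tool call to move; the robot and the scene stay as the last step left them, time stands still between calls to the robot, and variables do not carry over. Pictures are saved under pics/ and viewed, at most 10 in all, crops included, and the job is handed in when it is done.

Besides the shell and the picture viewer there is one more tool, called after "Call:" by a JSON object that holds its "method" and its "body", one argument or row to a line. move_arm: Moves the arm, as the interface text tells. Shifts and turns lie within -1 to 1; 1 stands for 100 mm of shift or 360 degrees of turn. Its arguments: {"type":"object","properties":{"series":{"type":"array"}},"required":["series"]}

```bash
mkdir -p pics; ls
cat > h.py <<'E'
import numpy as np, cv2
from workcell import r, imaging
from scipy.spatial.transform import Rotation as Ro
def snap(n,f=None):
    s=r.get_state(); d=imaging.snapshot(n)
    if n=="wrist":
        M=np.array(d["mount"]); T=np.eye(4); T[:3,:3]=Ro.from_quat(s["eef_rot"]).as_matrix(); T[:3,3]=s["ee_pos"]
        W=T@M; d["R"]=W[:3,:3].T; d["t"]=-W[:3,:3].T@W[:3,3]
    d["R"]=np.array(d["R"]); d["t"]=np.array(d["t"])
    if f: cv2.imwrite("pics/"+f,d["img"][:,:,::-1])
    return d
def ray(d,u,v):
    c=-d["R"].T@d["t"]; w=d["R"].T@np.array([(u-d["cx"])/d["fx"],(v-d["cy"])/d["fy"],1]); return c,w/np.linalg.norm(w)
def onz(d,u,v,z):
    c,w=ray(d,u,v); return c+w*(z-c[2])/w[2]
def tri(rays):
    A=np.zeros((3,3));b=np.zeros(3)
    for c,w in rays:
        P=np.eye(3)-np.outer(w,w);A+=P;b+=P@c
    X=np.linalg.solve(A,b); return X,[np.linalg.norm((np.eye(3)-np.outer(w,w))@(X-c)) for c,w in rays]
def proj(d,X):
    p=d["R"]@np.array(X)+d["t"]; return np.array([d["fx"]*p[0]/p[2]+d["cx"],d["fy"]*p[1]/p[2]+d["cy"]])
E
python3 - <<'E'
from h import *
ims=[]
for n in ["scene","side","wrist"]:
    d=snap(n,n+"0.png"); np.savez(n+"0.npz",**{k:np.array(v) for k,v in d.items()})
    print(n,-d["R"].T@d["t"],d["fx"])
s=r.get_state(); print(s)
a=[cv2.imread(f"pics/{n}0.png") for n in["scene","side"]]
E
```

```text
pics
scene [ 1.0980881  -0.29895222  1.11174917] 383.35799564649807
side [-0.08036077  0.69955622  1.27323246] 418.63158025071544
wrist [0.10848086 0.66933902 0.38413184] 310.1518206460836
{'time_s': 0.15, 'joint_pos': array([-1.41314409,  0.47760953,  0.02235329,  1.55618738, -0.01149483,
        1.1092879 , -0.08310118]), 'qd': array([ 0.00014196, -0.00197599,  0.00055746, -0.00162429,  0.00044397,
       -0.00198081,  0.00109186]), 'joint_efforts': array([ 1.98164780e-03, -5.83291233e+01,  1.53618291e+00, -2.72875732e+01,
       -5.42965753e-02,  1.44623069e-02,  8.01205647e-05]), 'ee_pos': array([0.17716338, 0.65082776, 0.19102129]), 'eef_rot': array([ 1.32478777e-01,  9.91185607e-01, -6.80795368e-04, -3.94387223e-05]), 'ft_force': array([ 0.2138828 ,  0.24872388, -0.01583202]), 'wrist_torque': array([0.03376823, 0.01974494, 0.02951822]), 'grasp_force': 0.0, 'width': 0.08779061990474912}
```

View pics/scene0.png

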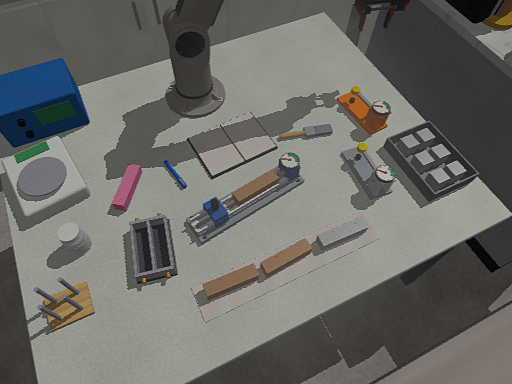

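View pics/side0.png

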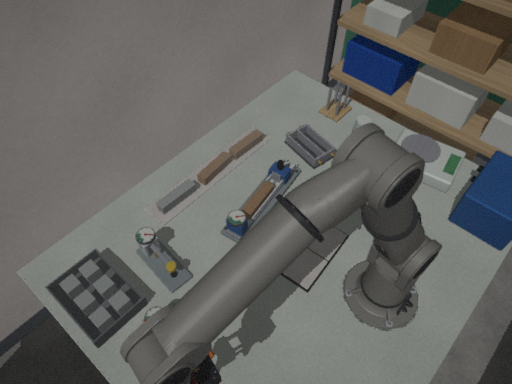

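Scene view: the comparator has its jaw at about (214,208), prism at (256,187) and gauge dial at (289,163). For the lever there are two candidates: grey with pad (362,149) and dial (384,175), and orange with pad (355,90). The grey one fits the description. There are two prisms near the job: brown in the bed, and pink at (127,187). The brown one in the bed is the right one. In the side view the jaw knob is at about (281,163), the gauge dial at (237,218), the grey lever's dial at (146,236) and its pad at (171,266).

I'll enlarge both to confirm.

Run:
```python
from h import *
a=cv2.imread("pics/scene0.png");b=cv2.imread("pics/side0.png")
A=cv2.resize(a[85:245,180:405],None,fx=3.4,fy=3.4,interpolation=cv2.INTER_CUBIC)[:,:765]
B=cv2.resize(b[150:300,120:310],None,fx=4,fy=4,interpolation=cv2.INTER_CUBIC)
cv2.imwrite("pics/cA.png",A);cv2.imwrite("pics/cB.png",B)
for n,im,(x0,y0,x1,y1) in (("scene",a,(180,60,405,245)),("side",b,(110,140,310,300))):
    hsv=cv2.cvtColor(im,cv2.COLOR_BGR2HSV)
    for c,lo,hi in (("yellow",(22,120,90),(35,255,255)),("white",(0,0,205),(180,40,255)),("brown",(5,60,60),(20,200,255)),("blue",(100,120,40),(125,255,255)),("black",(0,0,0),(180,255,32))):
        m=cv2.inRange(hsv,lo,hi); k=np.zeros_like(m);k[y0:y1,x0:x1]=m[y0:y1,x0:x1]
        N,L,S,C=cv2.connectedComponentsWithStats(k)
        print(n,c,[(C[i].round(1).tolist(),S[i].tolist()) for i in range(1,N) if S[i,4]>25])
```

```text
scene yellow [([355.4, 88.6], [352, 86, 8, 6, 42]), ([362.1, 146.3], [358, 143, 9, 8, 60])]
scene white []
scene brown [([366.5, 118.0], [337, 97, 55, 38, 602]), ([291.4, 134.3], [279, 131, 26, 8, 127]), ([255.2, 187.1], [232, 170, 48, 36, 710]), ([302.1, 242.1], [293, 238, 17, 7, 64])]
scene blue [([182.5, 183.2], [180, 177, 6, 11, 30]), ([207.2, 204.4], [203, 199, 9, 11, 47]), ([218.9, 212.2], [211, 200, 17, 21, 141])]
scene black [([188.0, 96.7], [180, 94, 17, 5, 27])]
side yellow [([170.6, 266.3], [166, 262, 10, 10, 80])]
side white []
side brown [([220.6, 160.5], [198, 140, 55, 45, 494]), ([257.5, 198.2], [242, 181, 32, 38, 444])]
side blue [([281.0, 171.4], [269, 162, 22, 22, 181]), ([235.4, 228.6], [227, 220, 17, 16, 103])]
side black []
```

View pics/cA.png

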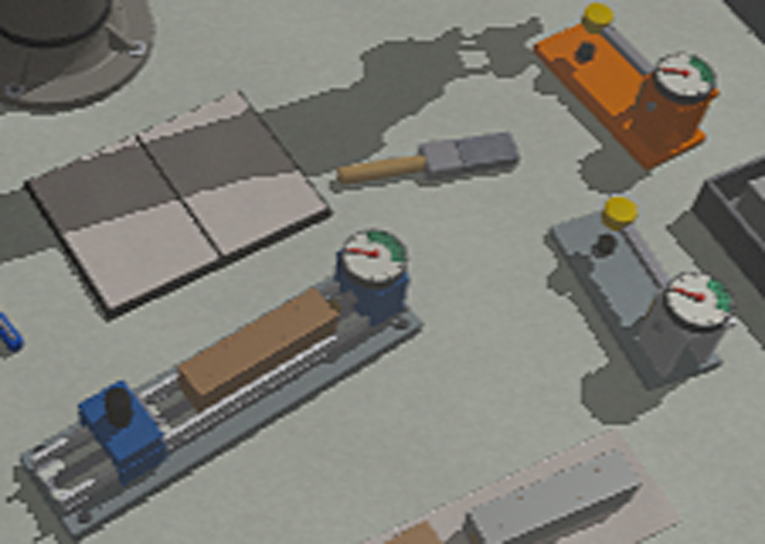

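View pics/cB.png

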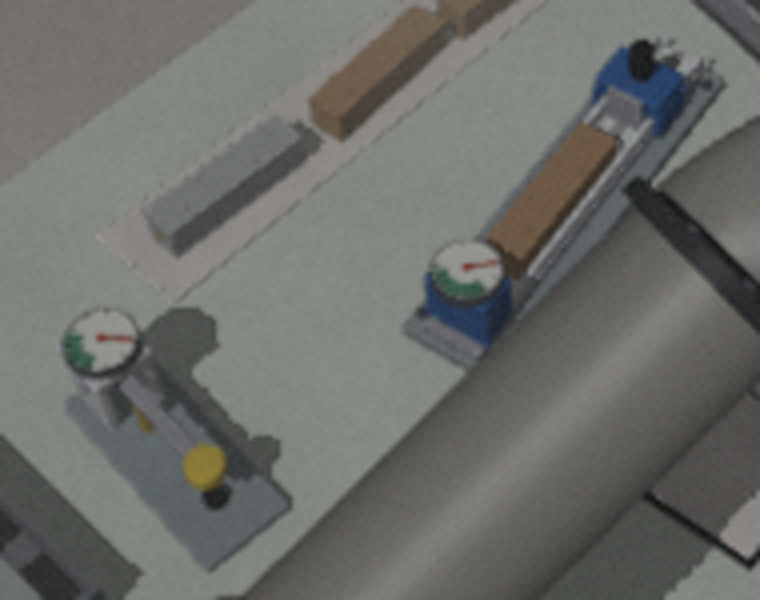

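The crops confirm the grey lever and the brown prism in the bed; both needles are outside the green. Next I triangulate.

Run:
```python
from h import *
A=np.load("scene0.npz");B=np.load("side0.npz")
P={}
for n,a,b in (("knobtop",(118,396),(641,49)),("gdial",(373,257),(468,269)),("ldial",(698,299),(102,340)),("pad",(620,207),(205,461))):
    ua=(a[0]/3.4+180-.35,a[1]/3.4+85-.35); ub=(b[0]/4+120-.37,b[1]/4+150-.37)
    X,e=tri([ray(A,*ua),ray(B,*ub)]); P[n]=X
    print(n,X.round(4),np.round(e,4), {k:onz(d,*u,z)[:2].round(4).tolist() for k,d,u,z in(("A",A,ua,{"k":.114,"g":.103,"l":.103,"p":.077}[n[0]]),("B",B,ub,{"k":.114,"g":.103,"l":.103,"p":.077}[n[0]]))})
v=P["gdial"]-P["knobtop"];print("knob->gdial",np.linalg.norm(v[:2]),np.degrees(np.arctan2(v[1],v[0])))
v=P["ldial"]-P["pad"];print("pad->ldial (135)",np.linalg.norm(v[:2]),np.degrees(np.arctan2(v[1],v[0])))
# brown prism corners (scene)
```

```text
knobtop [ 0.5439 -0.1387  0.1122] [0.0019 0.0019] {'A': [0.5463, -0.1377], 'B': [0.542, -0.1391]}
gdial [0.5002 0.1425 0.0991] [0.0025 0.0025] {'A': [0.5042, 0.1426], 'B': [0.4968, 0.1424]}
ldial [0.6746 0.3951 0.1001] [0.0022 0.0022] {'A': [0.677, 0.395], 'B': [0.6709, 0.3944]}
pad [0.5396 0.4062 0.077 ] [0.0025 0.0025] {'A': [0.5411, 0.4083], 'B': [0.5378, 0.4044]}
knob->gdial 0.28459792451731963 98.82380246514136
pad->ldial (135) 0.13535878539009646 -4.6976447536610735
```

Triangulated heights match the text: knob 112 mm, dials about 100 mm, pad 77 mm. The pad-to-dial distance is 135.4 mm against 135 mm. Comparator y points at 98.8°. I'll align the tool's y with it while moving towards the jaw.

Call:
{"method": "move_arm", "body": {
  "series": [
    [[-1,-1,0,0,0,-0.067,-1],[-1,-1,0,0,0,-0.067,-1],[-1,-1,0,0,0,-0.067,-1],[-1,-1,0,0,0,-0.067,-1],[-1,-1,0,0,0,-0.067,-1],[-1,-1,0,0,0,-0.067,-1]]
  ]
}}

```text
time_s: 0.65
ee_pos: [0.2482, 0.5279, 0.1919]
eef_rot: [-0.076, 0.997, 0.0, -0.0]
ft_force: [0.0, 0.7, 0.2]
width: 0.088
grasp_force: 0.0
```

Call:
{"method": "move_arm", "body": {
  "series": [
    [[-1,-1,0,0,0,0,-1],[-1,-1,0,0,0,0,-1],[-1,-1,0,0,0,0,-1],[-1,-1,0,0,0,0,-1]]
  ]
}}

```text
time_s: 0.98
ee_pos: [0.3661, 0.4427, 0.1917]
eef_rot: [-0.075, 0.997, -0.001, 0.001]
ft_force: [1.6, -0.0, -0.6]
width: 0.088
grasp_force: 0.0
```

Call:
{"method": "move_arm", "body": {
  "series": [
    [[-0.9,-1,0,0,0,0,-1],[-0.9,-1,0,0,0,0,-1],[-0.9,-1,0,0,0,0,-1],[-0.9,-1,0,0,0,0,-1]]
  ]
}}

```text
time_s: 1.32
ee_pos: [0.4716, 0.3561, 0.1917]
eef_rot: [-0.074, 0.997, -0.001, 0.001]
ft_force: [0.7, -0.8, -0.3]
width: 0.0876
grasp_force: 0.0
```

Call:
{"method": "move_arm", "body": {
  "series": [
    [[0,-1,0,0,0,0,-1],[0,-1,0,0,0,0,-1],[0,-1,0,0,0,0,-1]]
  ]
}}

```text
time_s: 1.57
ee_pos: [0.4826, 0.2576, 0.1914]
eef_rot: [-0.075, 0.997, -0.001, -0.0]
ft_force: [-0.0, -0.3, -0.3]
width: 0.0879
grasp_force: 0.0
```

Call:
{"method": "move_arm", "body": {
  "series": [
    [[0,-1,0,0,0,0,-1],[0,-1,0,0,0,0,-1],[0,-1,0,0,0,0,-1]]
  ]
}}

```text
time_s: 1.82
ee_pos: [0.4979, 0.1588, 0.1918]
eef_rot: [-0.075, 0.997, -0.001, 0.0]
ft_force: [0.3, -1.1, 0.2]
width: 0.0876
grasp_force: 0.0
```

Call:
{"method": "move_arm", "body": {
  "series": [
    [[0,-1,0,0,0,0,-1],[0,-1,0,0,0,0,-1],[0,-1,0,0,0,0,-1],[0,-1,0,0,0,0,-1]]
  ]
}}

```text
time_s: 2.15
ee_pos: [0.5136, 0.0605, 0.1919]
eef_rot: [-0.074, 0.997, -0.001, 0.0]
ft_force: [-0.4, 0.2, 0.3]
width: 0.0875
grasp_force: 0.0
```

Run:
```python
from h import *
d=snap("wrist","w1.png"); np.savez("w1.npz",**{k:np.array(v) for k,v in d.items()})
s=r.get_state();print(s["time_s"],s["ee_pos"],s["joint_pos"].round(2))
print("knob pred",proj(d,(.544,-.139,.114)),"gdial",proj(d,(.5002,.1425,.103)))
```

```text
2.2 [0.5132688  0.063563   0.19179167] [-0.43  0.22  0.22  1.94 -0.06  0.99  1.54]
knob pred [ 30.94045443 189.36584084] gdial [342.61458299 184.70901865]
```

View pics/w1.png

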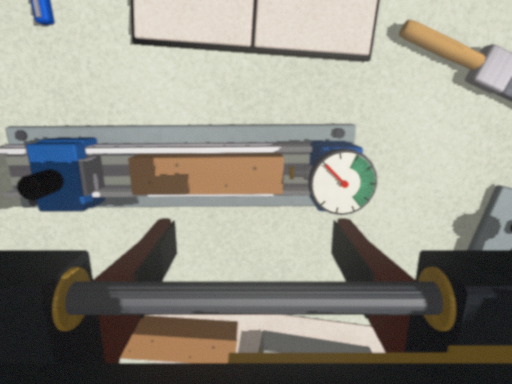

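Wrist view: knob top at about (27,187), jaw face at about (97,165), prism top from 132 to 284 px, brass tip at about (290,173), gauge dial at (344,183) with the needle outside the green. The predictions agree within about 4 px. I'll compute the distances along the bed.

Run:
```python
from h import *
d=dict(np.load("w1.npz")); s=r.get_state(); R=Ro.from_quat(s["eef_rot"]).as_matrix(); p=s["ee_pos"]
for n,u,v,z in (("knobtop",27,187,.114),("knobtop r",36,185,.114),("face top",92,165,.07),("prL",132,173,.07),("prR",284,173,.07),("tip50",288,173,.05),("tipR",297,173,.05),("dial",344,183,.103),("basel",8,130,0.012),("baser",355,126,0.012),("edge L",132,194,.07),("edge R",284,194,.07)):
    X=onz(d,u,v,z); print(n,X.round(4),"tool xy mm",(1000*(R.T@(X-p)))[:2].round(1))
im=d["img"][:,:,::-1]; hsv=cv2.cvtColor(im.copy(),cv2.COLOR_BGR2HSV)
print(hsv[172,84:140:2].tolist()); print(hsv[172,278:304].tolist())
```

```text
knobtop [ 0.5423 -0.1424  0.114 ] tool xy mm [   2.6 -208. ]
knobtop r [ 0.5392 -0.1343  0.114 ] tool xy mm [   4.4 -199.5]
face top [ 0.5247 -0.1065  0.07  ] tool xy mm [  14.6 -169.8]
prL [ 0.527  -0.0653  0.07  ] tool xy mm [   6.  -129.5]
prR [0.5037 0.0905 0.07  ] tool xy mm [ 5.5 28.1]
tip50 [0.5068 0.0974 0.05  ] tool xy mm [ 1.3 34.5]
tipR [0.5054 0.1072 0.05  ] tool xy mm [ 1.2 44.4]
dial [0.4984 0.1434 0.103 ] tool xy mm [ 2.6 81.2]
basel [ 0.512  -0.2344  0.012 ] tool xy mm [  46.5 -294.3]
baser [0.4467 0.171  0.012 ] tool xy mm [ 49.6 116.2]
edge L [ 0.5497 -0.0643  0.07  ] tool xy mm [ -16.6 -131.9]
edge R [0.5259 0.0944 0.07  ] tool xy mm [-17.1  28.6]
[[138, 15, 84], [135, 7, 76], [135, 13, 76], [158, 14, 75], [165, 7, 73], [120, 10, 79], [165, 7, 75], [0, 0, 76], [130, 10, 76], [160, 10, 77], [158, 11, 92], [135, 6, 92], [150, 5, 93], [165, 11, 92], [130, 8, 92], [140, 8, 93], [150, 8, 93], [150, 3, 93], [165, 11, 95], [10, 8, 94], [168, 13, 95], [0, 6, 92], [8, 21, 95], [14, 82, 96], [16, 105, 102], [13, 115, 102], [14, 108, 102], [15, 108, 102]]
[[14, 115, 180], [14, 118, 182], [14, 116, 178], [14, 114, 176], [13, 106, 157], [13, 77, 129], [12, 41, 107], [9, 18, 99], [10, 8, 99], [15, 21, 97], [14, 34, 98], [13, 60, 97], [20, 124, 101], [19, 138, 105], [20, 134, 110], [19, 97, 108], [18, 48, 106], [10, 22, 103], [0, 12, 107], [0, 12, 105], [173, 10, 101], [0, 5, 104], [0, 7, 105], [8, 10, 104], [10, 8, 102], [8, 10, 104]]
```

Call:
{"method": "move_arm", "body": {
  "series": [
    [[0.03,-1,0,0,0,0,-1],[0.03,-1,0,0,0,0,-1],[0.03,-1,0,0,0,0,-1]]
  ]
}}

```text
time_s: 2.45
ee_pos: [0.5259, -0.0375, 0.1919]
eef_rot: [-0.077, 0.997, -0.001, 0.0]
ft_force: [0.0, -1.1, -0.8]
width: 0.0873
grasp_force: 0.0
```

Call:
{"method": "move_arm", "body": {
  "series": [
    [[0,-1,0,0,0,0,-1],[0,-1,0,0,0,0,-1],[0,-1,0,0,0,0,-1],[0,-1,0,0,0,0,-1],[0,-1,0,0,0,0,-1]]
  ]
}}

```text
time_s: 2.87
ee_pos: [0.5414, -0.1322, 0.1914]
eef_rot: [-0.078, 0.997, 0.0, -0.0]
ft_force: [-0.3, 0.6, 0.6]
width: 0.0878
grasp_force: 0.0
```

Run:
```python
from h import *
d=snap("wrist","w2.png"); np.savez("w2.npz",**{k:np.array(v) for k,v in d.items()})
s=r.get_state();p=s["ee_pos"];R=Ro.from_quat(s["eef_rot"]).as_matrix();print(p,s["eef_rot"])
for X in((.5423,-.1424,.114),(.5439,-.1387,.114)): print("knob",proj(d,X),1000*(R.T@(np.array(X)-p)))
```

```text
[ 0.54131827 -0.13102699  0.19133992] [-7.90425069e-02  9.96871043e-01  6.21228897e-04 -1.41682306e-04]
knob [242.34793963 188.27392034] [  0.80856712 -11.48312437  77.32564757]
knob [246.14259857 190.58043473] [-1.35452515 -8.08150466 77.32953831]
```

View pics/w2.png

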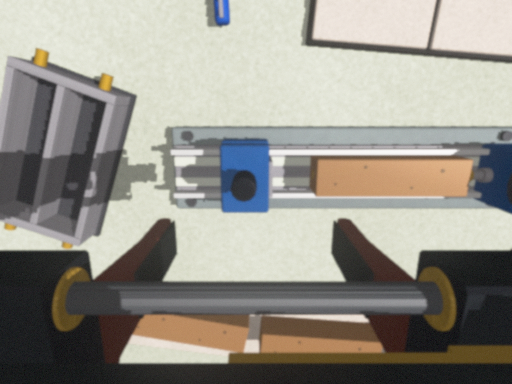

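Knob top is at about (244,186), so the tool needs about y -10 mm and x +3 mm. Then I descend to z = 0.086, with the fingers on either side of the knob along y.

Call:
{"method": "move_arm", "body": {
  "series": [
    [[0.03,-0.1,0.2,0,0,0,-1],[0.03,-0.1,0.4,0,0,0,-1],[0.03,-0.1,0.6,0,0,0,-1],[0.03,-0.1,0.6,0,0,0,-1]]
  ]
}}

```text
time_s: 3.25
ee_pos: [0.5371, -0.1404, 0.1282]
eef_rot: [-0.08, 0.997, 0.001, -0.003]
ft_force: [-0.4, -0.2, -0.8]
width: 0.0878
grasp_force: 0.0
```

Call:
{"method": "move_arm", "body": {
  "series": [
    [[0,0,0.25,0,0,0,-1],[0,0,0.45,0,0,0,-1],[0,0,0.45,0,0,0,-1],[0,0,0.45,0,0,0,0.2],[0,0,0.45,0,0,0,0.3],[0,0,0.45,0,0,0,0.5],[0,0,0.45,0,0,0,0.7],[0,0,0.45,0,0,0,0.8],[0,0,0.45,0,0,0,0.8],[0,0,0.45,0,0,0,0.8],[0,0,0.45,0,0,0,0.8]]
  ]
}}

```text
time_s: 4.17
ee_pos: [0.5391, -0.1446, 0.0869]
eef_rot: [-0.077, 0.997, 0.0, 0.0]
ft_force: [0.0, -0.3, -0.6]
width: 0.0378
grasp_force: 0.0
```

Call:
{"method": "move_arm", "body": {
  "series": [
    [[0,0,0,0,0,0,1],[0,0,0,0,0,0,1],[0,0,0,0,0,0,1],[0,0,0,0,0,0,1],[0,0,0,0,0,0,1],[0,0,0,0,0,0,1],[0,0,0,0,0,0,1],[0,0,0,0,0,0,1]]
  ]
}}

```text
time_s: 4.83
ee_pos: [0.539, -0.1445, 0.0867]
eef_rot: [-0.078, 0.997, -0.0, -0.0]
ft_force: [-0.4, 1.0, -0.2]
width: 0.0006
grasp_force: 0.0
```

The fingers shut empty, so I look again.

Run:
```python
from h import *
w=snap("wrist");a=snap("scene"); b=snap("side")
s=r.get_state();print(s["ee_pos"],proj(a,s["ee_pos"]),proj(b,s["ee_pos"]))
c=lambda d,x,y:cv2.resize(d["img"][y-40:y+50,x-50:x+50],(400,360),interpolation=cv2.INTER_CUBIC)
t=np.hstack([c(a,215,200),c(b,281,165)]);cv2.imwrite("pics/k1.png",t[:,:,::-1]);
cv2.imwrite("pics/w3.png",w["img"][:,:,::-1])
```

```text
[ 0.53905055 -0.14447389  0.08675123] [211.98249033 204.50077505] [281.02196187 166.32167494]
```

View pics/k1.png

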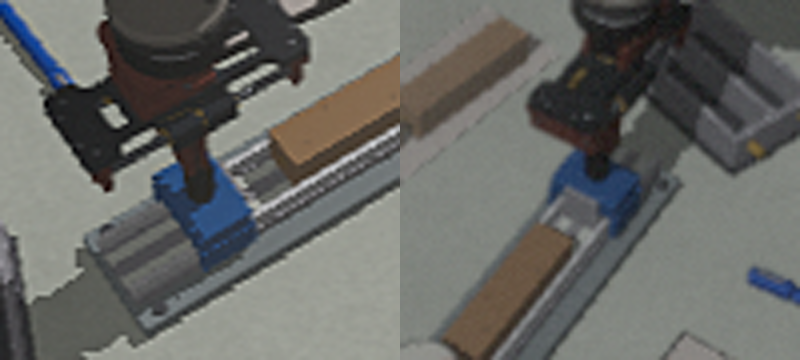

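Scene crop: the jaw sits where it was and the black knob at about (200,180) lies just on the camera (+x) side of the shut fingers. The wrist frame should settle it.

View pics/w3.png

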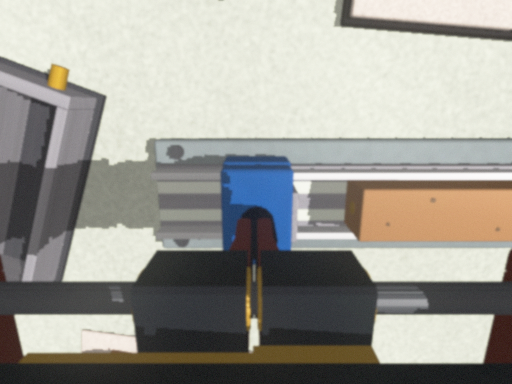

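The shut fingertips show at about (255,215) against the knob's black disc, whose upper arc runs at about v = 207. I'll compare this with the projections.

Run:
```python
from h import *
d=snap("wrist"); s=r.get_state(); p=s["ee_pos"]; print(p,s["width"],s["ft_force"],s["time_s"])
R=Ro.from_quat(s["eef_rot"]).as_matrix()
for dz in(0,-.01,-.019,-.03): print("tcp",dz,proj(d,p+R@[0,0,dz]))
for q in((.5423,-.1424),(.5439,-.1387)):
  print("knob top c",proj(d,(*q,.114)),"near edge",proj(d,(q[0]-.012,q[1],.114)),proj(d,(q[0]-.012,q[1],.080)))
print(d["img"][200:250:3,255].tolist()); print(d["img"][225,225:290:4].tolist())
print("cam tool pos",np.array(d["mount"]).round(3).tolist())
# knob from w2 blob
w=dict(np.load("w2.npz")); g=w["img"].max(2); m=(g<40).astype(np.uint8); m[:160]=0;m[212:]=0;m[:,:215]=0;m[:,280:]=0
ys,xs=np.nonzero(m); print("w2 blob",xs.min(),xs.max(),ys.min(),ys.max(),len(xs))
```

```text
[ 0.53906231 -0.14445488  0.08674198] 0.0004927199379256349 [-0.1047323   0.64119805 -0.16209149] 5.0333
tcp 0 [253.8360014  218.83467116]
tcp -0.01 [253.84350842 224.34641049]
tcp -0.019 [253.8509288  229.79453341]
tcp -0.03 [253.86099308 237.18383599]
knob top c [256.50448675 240.89615829] near edge [259.79865851 221.65848815] [258.83708763 203.72794794]
knob top c [262.36343938 244.31520183] near edge [265.74873225 225.19720708] [263.8591479 206.7607666]
[[55, 111, 188], [57, 113, 185], [32, 53, 88], [30, 37, 44], [31, 36, 45], [32, 34, 43], [32, 32, 42], [29, 29, 39], [30, 33, 39], [33, 34, 41], [34, 36, 43], [30, 33, 40], [27, 30, 37], [32, 34, 42], [34, 34, 37], [32, 31, 38], [31, 33, 40]]
[[38, 66, 106], [38, 67, 106], [38, 64, 106], [64, 54, 66], [65, 44, 45], [65, 43, 40], [63, 40, 45], [36, 40, 44], [54, 39, 46], [63, 36, 42], [64, 42, 45], [63, 39, 46], [43, 48, 61], [57, 110, 182], [56, 110, 184], [53, 109, 182], [58, 113, 186]]
cam tool pos [[-0.001, -0.966, -0.259, 0.071], [1.0, -0.001, -0.0, -0.0], [-0.0, -0.259, 0.966, -0.193], [0.0, 0.0, 0.0, 1.0]]Traceback (most recent call last):
  File "<stdin>", line 11, in <module>
    return umr_minimum(a, axis, None, out, keepdims, initial, where)
ValueError: zero-size array to reduction operation minimum which has no identity
```

The projections place the fingertips inside the knob's outline, yet nothing is held. As a safe test I push 12 mm along +y and check the force and whether the blue saddle moves; about 50 mm is still free.

Call:
{"method": "move_arm", "body": {
  "series": [
    [[0,0.04,0,0,0,0,1],[0,0.08,0,0,0,0,1],[0,0.12,0,0,0,0,1],[0,0.12,0,0,0,0,1]]
  ]
}}

```text
time_s: 5.37
ee_pos: [0.5371, -0.1311, 0.0866]
eef_rot: [-0.078, 0.997, 0.0, -0.0]
ft_force: [0.8, 1.0, 0.2]
width: 0.0005
grasp_force: 0.0
```

```bash
cat > blue.py <<'E'
from h import *
def blue(d,lo=(100,120,40)):
    h=cv2.cvtColor(d["img"],cv2.COLOR_RGB2HSV); m=cv2.inRange(h,lo,(125,255,255)); N,L,S,C=cv2.connectedComponentsWithStats(m)
    return [(C[i].round(1).tolist(),S[i].tolist()) for i in range(1,N) if S[i,4]>300]
E
python3 - <<'E'
from blue import *
w=cv2.imread("pics/w3.png")[:,:,::-1].copy(); print("before",blue({"img":w}))
d=snap("wrist","w4.png"); print("after",blue(d)); s=r.get_state(); print(s["ee_pos"],s["ft_force"],s["width"])
E
```

```text
before [([257.3, 195.4], [222, 158, 71, 94, 4639])]
after [([235.2, 191.7], [202, 158, 72, 93, 4223])]
[ 0.53717177 -0.13173412  0.08672483] [ 0.3855507  -0.26935379 -0.67456201] 0.00023944652302073063
```

No force and the saddle stayed put, so the fingers are clear of the knob. I view the new wrist frame, cropped.

Run:
```python
import cv2
a=cv2.imread("pics/w4.png")[140:260,170:330];cv2.imwrite("pics/w4c.png",cv2.resize(a,None,fx=5,fy=5,interpolation=cv2.INTER_CUBIC))
```

```text
(no output)
```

View pics/w4c.png

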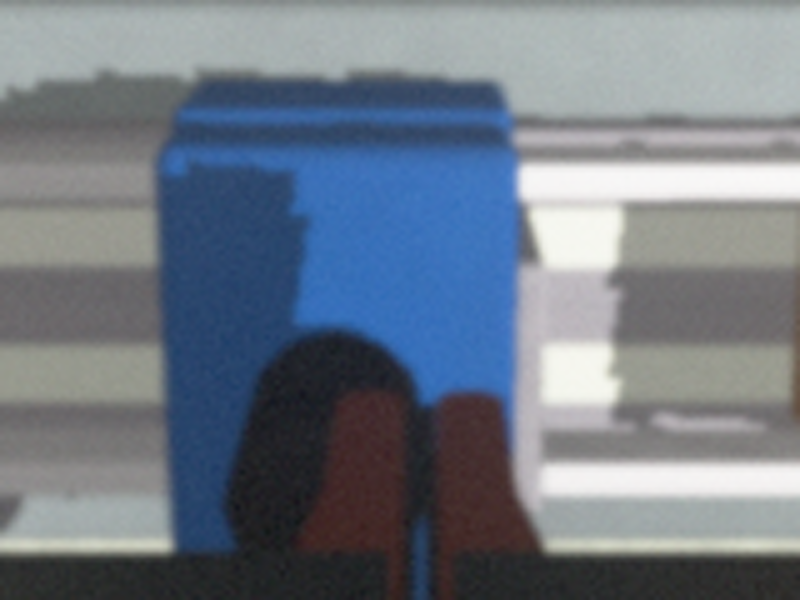

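The knob stands whole at left and the fingertips (5x crop (370,390) and (470,395)) pass in front of it without touching. Either the true tip height is above 87 mm or the tips are off to -x. I'll measure the real fingertips from the two fixed cameras.

Run:
```python
from h import *
s=r.get_state();p=s["ee_pos"];print(p)
out=[]
for n,sc in (("scene",8),("side",8)):
    d=snap(n); np.savez(n+"5.npz",**{k:np.array(v) for k,v in d.items()})
    u,v=proj(d,p).round().astype(int); print(n,"tcp",proj(d,p),"tcp-25mm",proj(d,p+[0,0,.025]),"knobtop",proj(d,(.5435,-.140,.114)))
    print("x0,y0",u-25,v-30)
    out.append(cv2.resize(d["img"][v-30:v+20,u-25:u+25],(400,400),interpolation=cv2.INTER_NEAREST))
im=np.hstack(out); im=np.clip(im.astype(float)*1.8,0,255).astype(np.uint8); cv2.imwrite("pics/k2.png",im[:,:,::-1])
```

```text
[ 0.53717177 -0.13173412  0.08672483]
scene tcp [215.58225007 202.4605268 ] tcp-25mm [215.03724173 198.37653695] knobtop [213.27305917 200.6769628 ]
x0,y0 191 172
side tcp [279.23462503 168.47740391] tcp-25mm [279.56940276 164.04288041] knobtop [279.7174521  161.54144766]
x0,y0 254 138
```

View pics/k2.png

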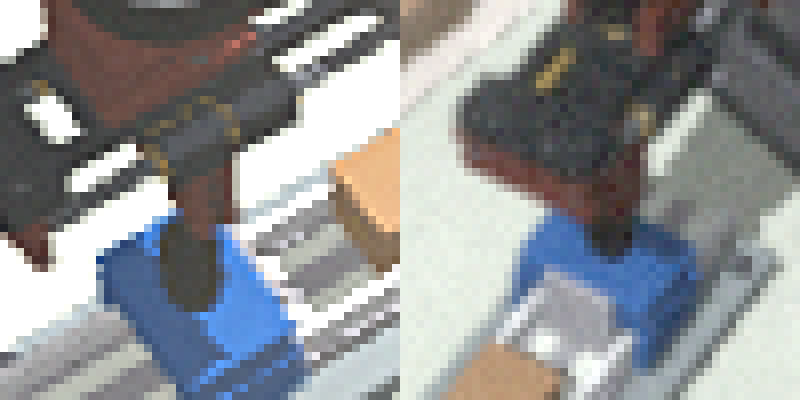

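The scene view shows the knob whole at (214.8,200), with the fingers ending just above and behind its top. In the wrist view, too, the tip's ray passes z of about 0.115. So the tips seem to stand about 27 mm above the reported TCP, just clear of the knob top. A gentle 2–4 mm probe downwards will tell.

Call:
{"method": "move_arm", "body": {
  "series": [
    [[0,0,0.01,0,0,0,1],[0,0,0.02,0,0,0,1],[0,0,0.02,0,0,0,1]]
  ]
}}

```text
time_s: 5.77
ee_pos: [0.537, -0.1328, 0.0845]
eef_rot: [-0.077, 0.997, -0.0, -0.0]
ft_force: [-0.3, 0.2, 1.1]
width: 0.0006
grasp_force: 0.0
```

Call:
{"method": "move_arm", "body": {
  "series": [
    [[0,0,0.01,0,0,0,1],[0,0,0.02,0,0,0,1],[0,0,0.02,0,0,0,1]]
  ]
}}

```text
time_s: 6.02
ee_pos: [0.5373, -0.1328, 0.0835]
eef_rot: [-0.077, 0.997, 0.0, 0.0]
ft_force: [-2.8, 0.9, 7.1]
width: 0.0006
grasp_force: 3.7
```

Contact: 7 N upward at TCP z = 0.084. The tips really are about 30 mm above the reported TCP, so the earlier closing went over the knob's top. I lift, re-centre, open, and descend to TCP z of about 0.060, which puts the tips at about 0.090, clear of the saddle at 0.075.

Call:
{"method": "move_arm", "body": {
  "series": [
    [[0,0,-0.2,0,0,0,-1],[-0.05,-0.08,-0.2,0,0,0,-1],[-0.05,-0.08,-0.2,0,0,0,-1],[-0.05,-0.08,-0.2,0,0,0,-1],[-0.05,-0.08,-0.2,0,0,0,-1],[-0.05,-0.08,-0.2,0,0,0,-1],[-0.05,-0.08,-0.2,0,0,0,-1],[-0.05,-0.08,-0.2,0,0,0,-1],[-0.05,-0.08,-0.2,0,0,0,-1],[-0.05,-0.08,-0.2,0,0,0,-1]]
  ]
}}

```text
time_s: 6.85
ee_pos: [0.5433, -0.1397, 0.1026]
eef_rot: [-0.078, 0.997, 0.0, -0.0]
ft_force: [0.4, 0.0, -0.4]
width: 0.0637
grasp_force: 0.0
```

Call:
{"method": "move_arm", "body": {
  "series": [
    [[0,0,0.1,0,0,0,-1],[0,0,0.2,0,0,0,-1],[0,0,0.26,0,0,0,-1],[0,0,0.32,0,0,0,-1],[0,0,0.36,0,0,0,-1],[0,0,0.4,0,0,0,-1],[0,0,0.4,0,0,0,-1]]
  ]
}}

```text
time_s: 7.43
ee_pos: [0.5428, -0.1397, 0.0618]
eef_rot: [-0.077, 0.997, 0.0, -0.001]
ft_force: [0.3, -0.4, -0.0]
width: 0.0873
grasp_force: 0.0
```

Clear descent; now closing.

Call:
{"method": "move_arm", "body": {
  "series": [
    [[0,0,0,0,0,0,1],[0,0,0,0,0,0,1],[0,0,0,0,0,0,1],[0,0,0,0,0,0,1],[0,0,0,0,0,0,1],[0,0,0,0,0,0,1],[0,0,0,0,0,0,1],[0,0,0,0,0,0,1],[0,0,0,0,0,0,1],[0,0,0,0,0,0,1],[0,0,0,0,0,0,1],[0,0,0,0,0,0,1],[0,0,0,0,0,0,1],[0,0,0,0,0,0,1]]
  ]
}}

```text
time_s: 8.6
ee_pos: [0.5436, -0.1409, 0.0628]
eef_rot: [-0.077, 0.997, -0.001, 0.0]
ft_force: [2.3, -5.0, -3.4]
width: 0.0232
grasp_force: 30.0
```

Gripped at 23 mm. I slide in steps and build a needle reader from the fixed views.

Call:
{"method": "move_arm", "body": {
  "series": [
    [[0,0.05,0,0,0,0,1],[0,0.12,0,0,0,0,1],[0,0.2,0,0,0,0,1],[0,0.28,0,0,0,0,1],[0,0.35,0,0,0,0,1],[0,0.35,0,0,0,0,1]]
  ]
}}

```text
time_s: 9.1
ee_pos: [0.5379, -0.1048, 0.0628]
eef_rot: [-0.078, 0.997, -0.0, -0.0]
ft_force: [1.0, -0.9, -0.4]
width: 0.0232
grasp_force: 30.0
```

```bash
cat > dial.py <<'E'
from h import *
def needle(d,C,z=.103,rad=.032):
    u,v=proj(d,(*C,z)); k=14; x0,y0=int(u)-k,int(v)-k
    im=cv2.resize(d["img"][y0:y0+2*k,x0:x0+2*k],None,fx=4,fy=4,interpolation=cv2.INTER_LINEAR).astype(float)
    red=im[...,0]-np.maximum(im[...,1],im[...,2]); grn=im[...,1]-im[...,0]
    def pts(m):
        ys,xs=np.nonzero(m); W=np.array([onz(d,x0+(x+.5)/4-.5,y0+(y+.5)/4-.5,z)[:2] for x,y in zip(xs,ys)]).reshape(-1,2)
        return W
    wh=(im.min(2)>95)
    R=pts(red>45);G=pts(grn>25)
    ok=lambda W:W[np.hypot(*(W-C).T)<rad] if len(W) else W
    R,G=ok(R),ok(G)
    # needle: from hub (centre) outwards
    a=lambda W:np.degrees(np.arctan2(*(W.mean(0)-C)[::-1])) if len(W) else None
    g=np.degrees(np.arctan2(G[:,1]-C[1],G[:,0]-C[0])) if len(G) else np.array([])
    m=a(G); sp=None if m is None else (m+np.percentile((g-m+180)%360-180,[3,97])).round(0)
    return dict(n=len(R),needle=a(R),hub=None if not len(R) else (1000*(R.mean(0)-C)).round(1),green=m,span=sp)
E
python3 - <<'E'
from dial import *
for n in("scene","side"):
    d0=dict(np.load(n+"0.npz")); C=onz(d0,*{"scene":(289.4,160.3),"side":(236.6,216.9)}[n],.103)[:2]
    print(n,"ref",needle(d0,C)); d=snap(n,n+"6.png"); print(n,"now",needle(d,C))
s=r.get_state();print(s["ee_pos"],s["ft_force"],s["width"],s["time_s"])
E
```

```text
scene ref {'n': 147, 'needle': np.float64(-157.01447541051917), 'hub': array([-9.2, -3.9]), 'green': np.float64(110.024718539165), 'span': array([ 57., 159.])}
scene now {'n': 153, 'needle': np.float64(-155.99488329807568), 'hub': array([-9.4, -4.2]), 'green': np.float64(109.9272909564051), 'span': array([ 57., 159.])}
side ref {'n': 16, 'needle': np.float64(-42.59795582055311), 'hub': array([ 2.5, -2.3]), 'green': np.float64(104.86862987445961), 'span': array([ 55., 157.])}
side now {'n': 13, 'needle': np.float64(-41.43237856031927), 'hub': array([ 2.6, -2.3]), 'green': np.float64(103.50556905444986), 'span': array([ 53., 155.])}
[ 0.53781446 -0.10476729  0.06275847] [ 1.11865071 -1.91299422 -0.12549808] 0.023227520104160203 9.2
```

Call:
{"method": "move_arm", "body": {
  "series": [
    [[0,0.04,0,0,0,0,1],[0,0.08,0,0,0,0,1],[0,0.12,0,0,0,0,1],[0,0.15,0,0,0,0,1],[0,0.15,0,0,0,0,1]]
  ]
}}

```text
time_s: 9.62
ee_pos: [0.5358, -0.0916, 0.0628]
eef_rot: [-0.077, 0.997, -0.001, 0.0]
ft_force: [1.4, -4.8, -3.4]
width: 0.0236
grasp_force: 30.0
```

```bash
cat > chk.py <<'E'
from dial import *
d0=dict(np.load("scene0.npz"));C=onz(d0,289.4,160.3,.103)[:2]
d=snap("scene","sc.png");print(needle(d,C))
h=cv2.cvtColor(d["img"],cv2.COLOR_RGB2HSV);m=cv2.inRange(h,(5,60,60),(20,200,255))
m[:165]=0;m[210:]=0;m[:,:220]=0;m[:,300:]=0
N,L,S,Cc=cv2.connectedComponentsWithStats(m);i=1+np.argmax(S[1:,4]);print("prism",Cc[i],S[i])
s=r.get_state();print(s["ee_pos"],s["ft_force"],s["width"],s["time_s"])
E
python3 chk.py
```

```text
{'n': 153, 'needle': np.float64(-156.21023707320856), 'hub': array([-9.3, -4.1]), 'green': np.float64(109.91442532799752), 'span': array([ 57., 159.])}
prism [257.45014663 185.74193548] [235 169  46  35 682]
[ 0.53577285 -0.09162539  0.06274974] [ 1.44534405 -4.86021079 -2.82084274] 0.02305169869610433 9.6667
```

The prism has begun to move and the needle is still at zero. I go on in small steps.

Call:
{"method": "move_arm", "body": {
  "series": [
    [[0,0.02,0,0,0,0,1],[0,0.04,0,0,0,0,1],[0,0.04,0,0,0,0,1]]
  ]
}}

```text
time_s: 9.92
ee_pos: [0.5353, -0.0883, 0.0628]
eef_rot: [-0.077, 0.997, -0.001, 0.0]
ft_force: [1.1, -6.1, -2.7]
width: 0.0231
grasp_force: 30.0
```

```bash
python3 chk.py
```

```text
{'n': 148, 'needle': np.float64(-157.38483500785998), 'hub': array([-9.5, -4. ]), 'green': np.float64(109.78693448230689), 'span': array([ 57., 159.])}
prism [258.23211679 185.26131387] [236 169  46  35 685]
[ 0.53524927 -0.08828031  0.06277448] [ 1.97566193 -6.58739101 -3.33518879] 0.023630668454725424 9.9667
```

Call:
{"method": "move_arm", "body": {
  "series": [
    [[0,0.02,0,0,0,0,1],[0,0.04,0,0,0,0,1],[0,0.04,0,0,0,0,1]]
  ]
}}

```text
time_s: 10.22
ee_pos: [0.5348, -0.0849, 0.0628]
eef_rot: [-0.077, 0.997, -0.001, 0.0]
ft_force: [2.5, -7.2, -3.2]
width: 0.023
grasp_force: 30.0
```

```bash
python3 chk.py
```

```text
{'n': 113, 'needle': np.float64(158.98259213711572), 'hub': array([-11.6,   4.4]), 'green': np.float64(108.2149604006751), 'span': array([ 57., 155.])}
prism [259.14558824 184.74117647] [237 168  45  35 680]
[ 0.53474198 -0.08494732  0.06277805] [ 2.89301509 -8.21326987 -4.07714954] 0.023330841426555848 10.2667
```

The needle has moved about 44°, or 2.6 mm. Another 4.5 mm.

Call:
{"method": "move_arm", "body": {
  "series": [
    [[0,0.02,0,0,0,0,1],[0,0.035,0,0,0,0,1],[0,0.045,0,0,0,0,1],[0,0.045,0,0,0,0,1],[0,0.045,0,0,0,0,1]]
  ]
}}

```text
time_s: 10.68
ee_pos: [0.5341, -0.0812, 0.0628]
eef_rot: [-0.076, 0.997, -0.002, 0.001]
ft_force: [3.1, -9.8, -5.0]
width: 0.0231
grasp_force: 30.0
```

```bash
python3 chk.py
```

```text
{'n': 86, 'needle': np.float64(119.81600354220559), 'hub': array([-6.3, 11. ]), 'green': np.float64(108.9119816884954), 'span': array([ 56., 160.])}
prism [260.01775148 184.22337278] [238 168  45  34 676]
[ 0.5341643  -0.08116492  0.06278659] [ 2.37186187 -9.32362068 -4.81036561] 0.023272275943737993 10.7333
```

The needle is mid-green (120°, green centre about 110°). I release and lift.

Call:
{"method": "move_arm", "body": {
  "series": [
    [[0,0,0,0,0,0,-1],[0,0,0,0,0,0,-1],[0,0,0,0,0,0,-1],[0,0,0,0,0,0,-1],[0,0,0,0,0,0,-1],[0,0,0,0,0,0,-1],[0,0,0,0,0,0,-1],[0,0,-0.2,0,0,0,-1],[0,0,-0.5,0,0,0,-1],[0,0,-0.8,0,0,0,-1],[0,0,-1,0,0,0,-1],[0,0,-1,0,0,0,-1]]
  ]
}}

```text
time_s: 11.73
ee_pos: [0.5366, -0.0783, 0.1671]
eef_rot: [-0.077, 0.997, -0.0, 0.004]
ft_force: [0.3, 0.2, -0.0]
width: 0.0876
grasp_force: 0.0
```

```bash
python3 chk.py
python3 - <<'E'
from dial import *
d=snap("wrist","w7.png")
# gauge dial in wrist
u,v=proj(d,(.4993,.143,.103));print(u,v)
s=r.get_state();R=Ro.from_quat(s["eef_rot"]).as_matrix();p=s["ee_pos"]
for n,X in(("pad",(.5396,.4062,.077)),("ldial",(.6746,.3951,.1))): print(n,(1000*(R.T@(np.array(X)-p))).round(1))
E
```

```text
{'n': 87, 'needle': np.float64(119.58474632889903), 'hub': array([-6.4, 11.2]), 'green': np.float64(108.7964665870549), 'span': array([ 56., 160.])}
prism [260.02567976 184.12839879] [237 168  46  34 662]
[ 0.53528111 -0.07801702  0.16482603] [ 0.26031763  0.58665504 -0.22029957] 0.08783442482268122 11.7833
516.6062028623923 191.675459362172
pad [-80.3 477.3  86.4]
ldial [-212.   445.5   63.6]
```

The gauge held its reading after release. Now the lever pad: y +477 mm, x -80 mm, with the fingers shut.

Call:
{"method": "move_arm", "body": {
  "series": [
    [[0,1,-0.2,0,0,0,1],[0,1,-0.2,0,0,0,1],[0,1,-0.2,0,0,0,1]]
  ]
}}

```text
time_s: 12.08
ee_pos: [0.5167, 0.0256, 0.1817]
eef_rot: [-0.079, 0.997, 0.001, -0.001]
ft_force: [-0.3, -0.3, 0.1]
width: 0.0713
grasp_force: 0.0
```

Call:
{"method": "move_arm", "body": {
  "series": [
    [[0,1,0,0,0,0,1],[0,1,0,0,0,0,1],[0,1,0,0,0,0,1]]
  ]
}}

```text
time_s: 12.33
ee_pos: [0.5004, 0.1255, 0.1811]
eef_rot: [-0.081, 0.997, 0.001, -0.001]
ft_force: [0.4, 0.2, 0.3]
width: 0.0516
grasp_force: 0.0
```

Call:
{"method": "move_arm", "body": {
  "series": [
    [[-0.4,1,0,0,0,0,1],[-0.4,1,0,0,0,0,1],[-0.4,1,0,0,0,0,1]]
  ]
}}

```text
time_s: 12.58
ee_pos: [0.5256, 0.2294, 0.1809]
eef_rot: [-0.08, 0.997, 0.0, -0.001]
ft_force: [-0.3, 0.1, 1.0]
width: 0.0312
grasp_force: 0.0
```

Call:
{"method": "move_arm", "body": {
  "series": [
    [[-0.4,1,0,0,0,0,1],[-0.4,1,0,0,0,0,1],[-0.4,1,0,0,0,0,1]]
  ]
}}

```text
time_s: 12.83
ee_pos: [0.5494, 0.3344, 0.1803]
eef_rot: [-0.08, 0.997, 0.0, -0.001]
ft_force: [-0.3, 0.2, 0.0]
width: 0.011
grasp_force: 0.0
```

Call:
{"method": "move_arm", "body": {
  "series": [
    [[0,0.75,0,0,0,0,1],[0,0.75,0,0,0,0,1],[0,0.75,0,0,0,0,1],[0,0.75,0,0,0,0,1]]
  ]
}}

```text
time_s: 13.17
ee_pos: [0.5369, 0.4059, 0.18]
eef_rot: [-0.08, 0.997, -0.001, -0.002]
ft_force: [-0.5, -0.4, -1.1]
width: 0.0004
grasp_force: 0.0
```

```bash
python3 chk.py
python3 - <<'E'
from dial import *
d=snap("wrist","w8.png"); s=r.get_state();R=Ro.from_quat(s["eef_rot"]).as_matrix();p=s["ee_pos"]
h=cv2.cvtColor(d["img"],cv2.COLOR_RGB2HSV);m=cv2.inRange(h,(22,120,60),(35,255,255));m[250:]=0
N,L,S,Cc=cv2.connectedComponentsWithStats(m)
for i in range(1,N):
    if S[i,4]>60:
        X=onz(d,*Cc[i],.077); print("yellow",Cc[i],S[i],X.round(4),(1000*(R.T@(X-p))).round(1))
print("pad tri",proj(d,(.5396,.4062,.077)),(1000*(R.T@(np.array([.5396,.4062,.077])-p))).round(1))
A=dict(np.load("scene0.npz"));print("orange dial",onz(A,381,106.7,.103),"pad",onz(A,355.4,88.6,.077))
print(p,s["joint_pos"].round(2))
E
```

```text
{'n': 88, 'needle': np.float64(120.34251111441463), 'hub': array([-6.2, 10.6]), 'green': np.float64(108.72424107747437), 'span': array([ 56., 160.])}
prism [260.12407681 184.22895126] [237 168  46  34 677]
[0.53827634 0.40325235 0.18050038] [-0.3528932  -0.06315808 -0.02083538] 0.0005333775885020945 13.2167
yellow [256.14656144 181.90417136] [240 165  33  34 887] [0.5373 0.4052 0.077 ] [  1.1   3.8 104.1]
pad tri [256.74126    184.31032738] [ -1.3   4.4 104.1]
orange dial [0.43859915 0.55147155 0.103     ] pad [0.30444678 0.53998725 0.077     ]
[0.53917374 0.40192387 0.18109789] [-0.84  0.49  0.14  1.58 -0.07  1.09  1.05]
```

The pad is seen where predicted: about 4 mm in y, 1 mm in x. Descending, first to TCP z = 0.083.

Call:
{"method": "move_arm", "body": {
  "series": [
    [[0,0.03,0.3,0,0,0,1],[0,0.03,0.6,0,0,0,1],[0,0.03,0.9,0,0,0,1],[0,0.03,0.97,0,0,0,1],[0,0.03,0.97,0,0,0,1]]
  ]
}}

```text
time_s: 13.68
ee_pos: [0.5379, 0.4033, 0.0831]
eef_rot: [-0.076, 0.997, -0.002, -0.002]
ft_force: [-0.0, -0.3, 0.9]
width: 0.0007
grasp_force: 0.0
```

Call:
{"method": "move_arm", "body": {
  "series": [
    [[0,0,0.05,0,0,0,1],[0,0,0.1,0,0,0,1],[0,0,0.1,0,0,0,1]]
  ]
}}

```text
time_s: 13.93
ee_pos: [0.5395, 0.4067, 0.0765]
eef_rot: [-0.077, 0.997, 0.0, 0.001]
ft_force: [0.5, -0.7, -0.6]
width: 0.0003
grasp_force: 0.0
```

Call:
{"method": "move_arm", "body": {
  "series": [
    [[0,0,0.07,0,0,0,1],[0,0,0.13,0,0,0,1],[0,0,0.18,0,0,0,1],[0,0,0.23,0,0,0,1],[0,0,0.23,0,0,0,1]]
  ]
}}

```text
time_s: 14.35
ee_pos: [0.5381, 0.4061, 0.0514]
eef_rot: [-0.078, 0.997, -0.001, -0.001]
ft_force: [-0.2, -0.2, -0.3]
width: 0.0005
grasp_force: 0.0
```

Call:
{"method": "move_arm", "body": {
  "series": [
    [[0,0,0.03,0,0,0,1],[0,0,0.06,0,0,0,1],[0,0,0.06,0,0,0,1]]
  ]
}}

```text
time_s: 14.6
ee_pos: [0.539, 0.4068, 0.0465]
eef_rot: [-0.078, 0.997, 0.0, 0.0]
ft_force: [-0.6, 0.5, 2.5]
width: 0.0004
grasp_force: 1.4
```

Contact at TCP z of about 0.047, as predicted. I press in by about 13 mm and read the lever dial.

Call:
{"method": "move_arm", "body": {
  "series": [
    [[0,0,0.03,0,0,0,1],[0,0,0.06,0,0,0,1],[0,0,0.09,0,0,0,1],[0,0,0.12,0,0,0,1],[0,0,0.135,0,0,0,1],[0,0,0.135,0,0,0,1]]
  ]
}}

```text
time_s: 15.1
ee_pos: [0.5387, 0.4069, 0.0335]
eef_rot: [-0.078, 0.997, 0.0, -0.0]
ft_force: [-2.9, -1.5, 7.8]
width: 0.0005
grasp_force: 3.8
```

```bash
cat > chk2.py <<'E'
from dial import *
for n,uv in(("scene",(384.9,172.6)),("side",(145.1,234.6))):
    d0=dict(np.load(n+"0.npz")); C=onz(d0,*uv,.103)[:2]
    print(n,"ref",needle(d0,C)); d=snap(n,n+"9.png"); print(n,"now",needle(d,C))
s=r.get_state();print(s["ee_pos"],s["ft_force"],s["time_s"])
E
python3 chk2.py; python3 chk.py
```

```text
scene ref {'n': 165, 'needle': np.float64(-170.5536230443285), 'hub': array([-7.1, -1.2]), 'green': np.float64(77.13106838687197), 'span': array([ 37., 117.])}
scene now {'n': 141, 'needle': np.float64(100.03029101494712), 'hub': array([-2.1, 11.6]), 'green': np.float64(72.76333897837377), 'span': array([ 36., 118.])}
side ref {'n': 10, 'needle': np.float64(-32.01304642803934), 'hub': array([ 2.3, -1.4]), 'green': np.float64(72.82387148604548), 'span': array([ 35., 108.])}
side now {'n': 0, 'needle': None, 'hub': None, 'green': np.float64(59.25799060330086), 'span': array([ 34., 111.])}
[0.53867226 0.40691031 0.03372133] [-3.02496368 -1.5039317   6.72894231] 15.2
{'n': 91, 'needle': np.float64(120.02349085781735), 'hub': array([-6.3, 10.9]), 'green': np.float64(119.47342106521299), 'span': array([ 76., 160.])}
prism [260.24328358 184.32238806] [237 168  46  34 670]
[0.53868674 0.40694336 0.0337984 ] [-3.32879993 -0.51350296  6.73351817] 0.0006384992943863065 15.25
```

The lever needle is in the green (100°, sector about 37–117°). I press 2.5 mm more to centre it, then hold.

Call:
{"method": "move_arm", "body": {
  "series": [
    [[0,0,0.015,0,0,0,1],[0,0,0.025,0,0,0,1],[0,0,0.025,0,0,0,1],[0,0,0.025,0,0,0,1],[0,0,0.025,0,0,0,1],[0,0,0.025,0,0,0,1],[0,0,0.025,0,0,0,1]]
  ]
}}

```text
time_s: 15.83
ee_pos: [0.5387, 0.407, 0.0315]
eef_rot: [-0.078, 0.997, 0.0, -0.0]
ft_force: [-2.9, -1.0, 7.9]
width: 0.0005
grasp_force: 4.1
```

```bash
python3 chk2.py; python3 chk.py
```

```text
scene ref {'n': 165, 'needle': np.float64(-170.5536230443285), 'hub': array([-7.1, -1.2]), 'green': np.float64(77.13106838687197), 'span': array([ 37., 117.])}
scene now {'n': 163, 'needle': np.float64(85.998557345417), 'hub': array([ 0.8, 11.7]), 'green': np.float64(76.13727407043837), 'span': array([ 36., 118.])}
side ref {'n': 10, 'needle': np.float64(-32.01304642803934), 'hub': array([ 2.3, -1.4]), 'green': np.float64(72.82387148604548), 'span': array([ 35., 108.])}
side now {'n': 0, 'needle': None, 'hub': None, 'green': np.float64(76.73710721979609), 'span': array([ 35., 111.])}
[0.5387232  0.4069297  0.03146685] [-3.18432542 -2.18879373  8.04619742] 15.9333
{'n': 88, 'needle': np.float64(120.08733135569054), 'hub': array([-6.3, 10.9]), 'green': np.float64(120.22632960016104), 'span': array([ 76., 160.])}
prism [260.22005988 184.35628743] [237 168  46  34 668]
[0.53874815 0.40693273 0.031482  ] [-2.02060845 -1.38059908  8.23367508] 0.00015809024544292868 15.9833
```

Both needles stand well inside the green and the push on the pad is 8 N, so I hand in.

```bash
python3 -c "
from workcell import r
print(r.job_done())"
```

```text
the job is handed in; nothing more can be done
None
```

The job is handed in: before hand-in both needles read inside the green, with the jaw released on the prism and the gripper still holding the lever pad down at about 8 N; no verdict came back.

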